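# Swap two mixed-up supplies on a bench carousel without turning it

## Task

On the bench carousel the small can and the tall packet have been put back in each other's places: the can is perched on top of the narrow frame made for the packet, and the packet stands loose in the square frame made for the can. Swap them, so that each stands upright on the disc, down inside its own frame, with the packet squared up to its frame. The carousel turns freely on its bearing and is parked with its mark at the pointer, so that people can reach for things on it without looking: do not let it turn, leave the glue bottle and the tape roll on it in their frames, and leave the other things on the bench where they are.

Things in the scene. Friction and masses are not known exactly. Their poses are not given: they have to be found in the camera images.
- carousel (a joint): The free plywood disc of the carousel, 280 mm across, its top 42 mm above the bench. Angle in rad, positive anticlockwise from above; 0 (as it starts) is parked: the black mark on its rim stands at the steel pointer. It turns at the lightest sideways push (about 0.005 N m). A wooden knob 32 mm across rises 32 mm above the disc at its centre.
- carousel_stand: The fixed stand under the disc: dark round board 224 mm across with a steel pointer arm reaching 168 mm from the axis, just past the disc's rim and as high as its top. Origin on the turning axis at bench height, z up. Its x axis points from the axis to the can's frame when the disc is parked.
- nest_can (a point): On the disc's top, centre of the square frame for the can, 82 mm from the axis. Frames are of wooden battens 8 mm wide and 8 mm high; this one is 74 x 74 mm inside. Axes as the disc's: x outward along the radius here, z up.
- nest_packet (a point): On the disc's top, centre of the narrow frame for the packet, 82 mm from the axis, a quarter turn anticlockwise (from above) from the can's frame. Inside 46 mm along the point's x (across the radius) and 66 mm along its y (along the radius).
- nest_bottle (a point): On the disc's top, centre of the glue bottle's frame, straight across from the can's: 58 x 44 mm inside, 82 mm from the axis.
- nest_tape (a point): On the disc's top, centre of the tape roll's frame, straight across from the packet's: 61 x 61 mm inside, 82 mm from the axis.
- mark (a point): Outer end of the black line inlaid in the disc's top at the rim, 136 mm from the axis, between the bottle's and the tape roll's frames.
- pointer (a point): Tip of the steel pointer fixed to the stand, 147 mm from the axis, level with the disc's top.
- can: Small blue round can with a grey press lid, 66 mm in diameter, 55 mm high, about 0.15 kg. Origin at the centre of its underside, z up. It starts on top of the battens of the packet's frame, 50 mm above the bench.
- packet: Tall green and white packet of dowel pins standing on end, 58 mm along its x, 38 mm along its y, 128 mm high, about 0.09 kg, stiff and closed. Origin at the centre of its underside, z up. It starts loose in the can's frame, turned any way.
- glue_bottle: Glue bottle, oval body 36 mm (its x) by 50 mm (its y), 169 mm high with its nozzle, standing in its frame on the disc. Origin at the centre of its underside, z up (it leans up to 4 degrees even when it stands well).
- tape_roll: Roll of black tape lying flat in its frame on the disc, 53 mm across, 19 mm high. Origin at the centre of its underside.
- duct_tape: Bystander on the bench: roll of grey duct tape lying flat, 107 mm across, 48 mm high. Origin at the centre of its underside. Left of it stands a fixed blue vice, to be kept clear of: x 0.44 to 0.72, y 0.45 to 0.63, 140 mm high. Tins, cases and jars up to 165 mm high stand along the back beyond x = 0.74; nothing else stands between.
- tape_measure_1: Bystander on the bench: yellow and black pocket tape measure, 67 x 74 mm, 35 mm high. Origin at the centre of its underside.
- screwdriver: Bystander on the bench: red screwdriver lying along its x, handle towards +x, 203 mm long, 28 mm high. Origin halfway along, at bench height.
- snips: Bystander on the bench (fixed): tin snips with dark grips lying along their y, 73 x 232 mm, 14 mm high. Origin at the centre, at bench height. Right of them stands a fixed drawer cabinet, 241 mm high, to be kept clear of: x above 0.46, y below -0.55. A fixed flat case 48 mm high lies in front of it (x below 0.38, y below -0.31).
- clamp: Bystander on the bench (fixed): grey spring clamp lying flat, 166 mm along its x, 115 mm along its y, 19 mm high. Origin near its centre, at bench height.
- jar_lid: Bystander on the bench (fixed): flat old jar lid, 77 mm across, 8 mm high. Origin at the centre of its underside.
Not all that is in view belongs to the job. What is shaped like the packet but red is not meant.

How it is judged:
By the outcome, as a careful person would: the job done as asked, in the order asked, and still so for the second after the job is handed in, with the robot touching nothing.
It also fails if it takes over 64 s, if anything falls off the work surface, if the arm or the gripper's body presses on something with over 40 N, if the wrist force passes 120 N, or if a joint passes its speed limit or range.

## Robot

A 6-joint arm with a two-finger parallel gripper is mounted at the origin on a cart in front of the work surface, level with it; the furniture and walls round the work are solid. World frame = base frame: x ahead of the robot, y to its left, z up, the work surface at z = 0. Lengths are in mm, angles in degrees, forces in N, time in s.
With the tool pointing down it reaches from about 350 to 850 mm from the base axis. Payload 8.1 kg.
Tool frame: the origin (TCP) lies at the very end of the fingers, on their centre line; the grasp point (between the pads) lies r.tcp_to_grasp behind it (r.tcp_to_grasp is the distance from the TCP to the grasp point, in mm); z points along the fingers, y is the line along which they close (so a half turn about z gives the same grasp; the last joint's range is limited). The gripper opens to 85 mm and grips with 20 to 120 N. Pads are 22 mm wide; open, the fingers measure 114 mm over their backs; the gripper's body (76 mm by 85 mm) begins 54 mm behind the grasp point. The pads swing forward as they close: fully open they stand 13 mm farther back than shut.
Start: joints at [67.815, 7.471, 85.268, -0, 87.261, -4.893], TCP at [178.322, 572.893, 207.692] pointing down, gripper open.
Joint ranges: [-169.43, 169.43], [-51.17, 129.36], [1.28, 143.12], [-76.62, 256.62], [0, 156.53], [-152.29, 152.29]. Speed limits (degrees/s): [136.94, 136.94, 159.86, 180, 180, 180].

## Interface

Orientations are given as [roll, pitch, yaw] about the fixed x, y, z axes, in that order (R = Rz(yaw) Ry(pitch) Rx(roll)).
In Python, from bench import sense, viewer, order, r gives the robot as it stands.
- The arm moves only by the tool carry_out, never from a script. Its argument "increments" is one flat list of numbers, 7 for each row, row after row: the shift along the tool's x, y, z as a fraction of full scale, then the turn, a rotation vector about the tool's x, y, z as a fraction of full scale, then the opening, from -1 (shut) to 1 (fully open). A call has exactly 10 rows; each row is the pose to reach, as a shift and turn from the pose commanded when the call began, along the tool's axes at that moment, turning the shorter way round; what a row does not reach only later rows make up. Full scale, the value 1, is 400 mm for a shift and 2 pi rad for a turn. A row lasts 1/8 s, in which the tool goes at most 62.5 mm and 10.7 degrees, less where a joint would pass 70% of its speed; a pose out of reach is approached as far as the arm can. A call with a number of a shift or a turn outside -1 to 1 is refused whole. A call with a gripper value outside its range is refused whole. The fingers move at their own pace and stop on an object; "force" is the grip in N (left out, the last holds). Time passes only in rows, so rows that repeat a pose let the fingers close, or fill a call up. It gives the time, the measured TCP pose, the force, the opening and the grip force at its end, in the units of the state.
- sense(): the state, without advancing time (a new reading comes with each control period).
- viewer.snapshot(name): name is "scene" or "top"; returns the picture (420x560x3 uint8, red, green, blue); there is no depth.
- viewer.get_calibration(name): a dict with "fx", "fy", "cx", "cy" (pixels), "R" (3x3) and "t" (3): a world point X has camera coordinates R X + t. Camera axes: x right, y down, z forward; pixel columns grow to the right and rows downward; lengths in mm; the calibration is good to about 2 mm. A picture is of the moment at which its call begins. get_calibration takes no time and is no camera call.
- order.hand_in(): hands the job in; it is judged then, once.
The state is a dict: "time": time; "joint_pos": joint angles; "qd": joint speeds; "joint_efforts": joint torques, N m; "tool_pos": TCP position; "tcp_rot": TCP orientation; "ft_force": force on the tool from outside, world axes, zero at the start; "wrist_torque": the same for the moment, N m; "finger_gap": finger opening in mm; "grip_force": force on a finger pad.
Only numpy, scipy, OpenCV 4.12 (cv2) and the standard library are available. Lean on these libraries where they do the work, as an engineer would, in place of code of your own. Each camera call takes 0.05 s, during which the arm holds its last target. There are 200 camera calls.

## Working session

There is one attempt and no reset: what is moved stays moved. The work goes in short steps, Python scripts to look and compute and a tool call to move; the robot and the scene stay as the last step left them, time stands still between calls to the robot, and variables do not carry over. Pictures are saved under pics/ and viewed, at most 11 in all, crops included, and the job is handed in when it is done.

Besides the shell and the picture viewer there is one more tool, called by a JSON object that holds its "api" and its "payload", one argument or row to a line. carry_out: Moves the arm, as the interface text tells. Its arguments: {"type":"object","properties":{"increments":{"type":"array"},"force":{"type":"number"}},"required":["increments"]}

```bash
mkdir -p pics; ls; python3 - <<'E'
from bench import sense,viewer,order,r
import cv2,numpy as np
print(sense(), r.tcp_to_grasp)
for n in("scene","top"):
    im=viewer.snapshot(n); cv2.imwrite(f"pics/{n}0.png",im[...,::-1]); print(n,viewer.get_calibration(n))
E
```

```text
pics
{'time': 0.0, 'joint_pos': array([ 6.78134277e+01,  7.51590655e+00,  8.53313672e+01, -2.50946146e-03,
        8.72602322e+01, -4.89275941e+00]), 'qd': array([-0.01271343,  0.11064139,  0.05111854,  0.03495838, -0.05719859,
       -0.06300493]), 'joint_efforts': array([-1.21906094e-03, -5.69414985e+01, -5.00539076e+01, -3.14190293e-04,
        1.51241227e-02, -3.93845276e-07]), 'tool_pos': array([178.12618302, 572.31714288, 206.61613029]), 'tcp_rot': array([-1.79892672e+02, -6.67205415e-03,  1.62706303e+02]), 'ft_force': array([-0.19104581, -0.09198337,  0.16172815]), 'wrist_torque': array([-0.03635776, -0.03011501,  0.03615289]), 'grip_force': 0.0, 'finger_gap': 85.51135249260795} 18.700000000000003
scene {'fx': 545.9240047747109, 'fy': 545.9240047747109, 'cx': 277.9729635671689, 'cy': 202.75422488213468, 'R': array([[ 0.89459351, -0.44684712, -0.00548614],
       [-0.34486095, -0.68250426, -0.64440582],
       [ 0.28420657,  0.57837322, -0.76466401]]), 't': array([-545.31977727,  256.73258798, 1586.81619173])}
top {'fx': 387.60925218279107, 'fy': 387.60925218279107, 'cx': 276.30758360895084, 'cy': 206.18885905501608, 'R': array([[-0.02379216, -0.99969077, -0.00723194],
       [-0.99776685,  0.02419674, -0.06225613],
       [ 0.06241187,  0.00573458, -0.998034  ]]), 't': array([  6.77077703, 591.73002246, 968.28890492])}
```

View pics/scene0.png

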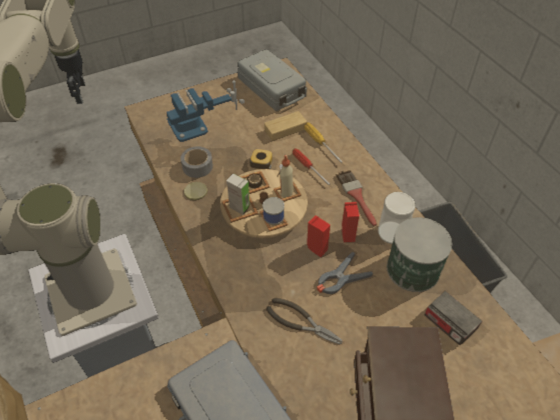

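View pics/top0.png

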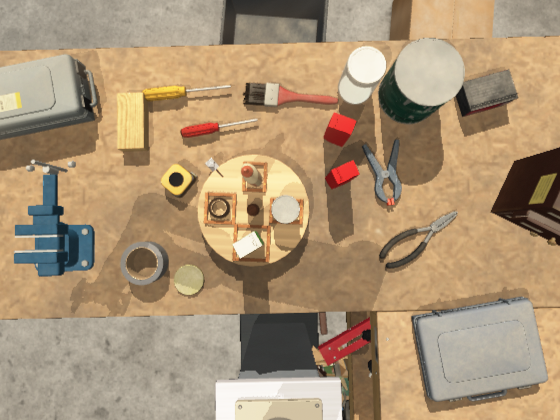

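The carousel is at top-view px (253,210). The can is on the right frame at (286,209), the green/white packet in the near frame at (248,245), the bottle far at (250,175) and the tape roll left at (220,209). The mark and pointer are around (213,165). Three things are packet-shaped: the red ones at (340,130) and (342,175), and the green/white one at (248,245). Only the green/white one on the carousel fits the description. I'll confirm it in an enlarged crop.

```bash
python3 - <<'E'
import cv2,numpy as np
t=cv2.imread("pics/top0.png")[150:270,190:320]; s=cv2.imread("pics/scene0.png")[145:245,210:320]
cv2.imwrite("pics/topc.png",cv2.resize(t,None,fx=5,fy=5,interpolation=cv2.INTER_CUBIC))
cv2.imwrite("pics/scenec.png",cv2.resize(s,None,fx=6,fy=6,interpolation=cv2.INTER_CUBIC))
E
```

```text
(no output)
```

View pics/topc.png

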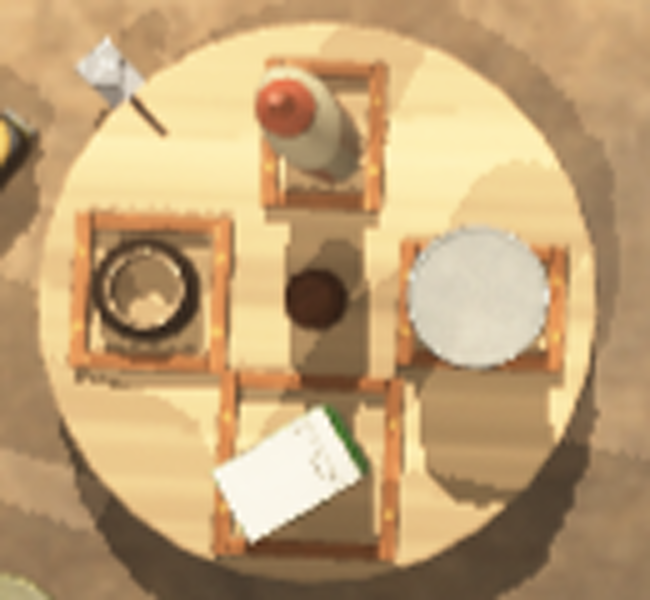

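View pics/scenec.png

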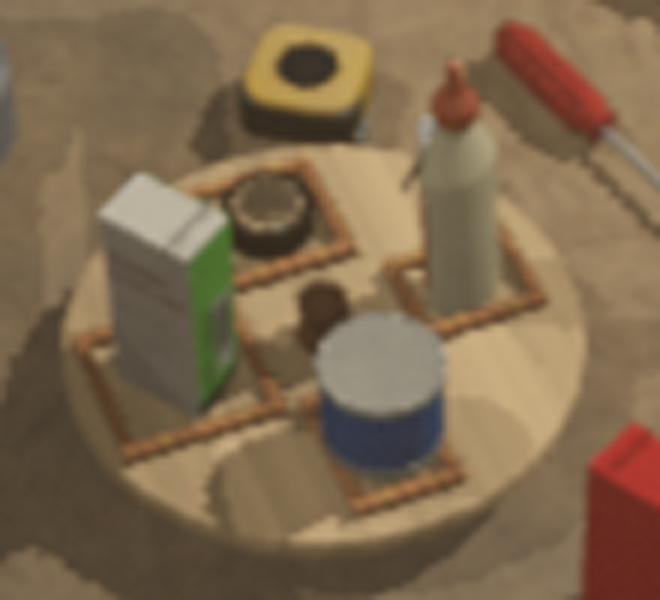

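The crops confirm the target: the green/white packet stands turned inside the near square frame, top corners in the crop at about (325,404), (370,470), (252,542) and (213,474). The can's lid is at (479,297), over the right frame. Now I'll fit positions using both views.

```bash
cat > h.py <<'E'
import numpy as np
from bench import sense,viewer,order,r
C={n:viewer.get_calibration(n) for n in("scene","top")}
def proj(n,X):
    c=C[n];p=np.atleast_2d(X)@np.array(c["R"]).T+c["t"]
    return np.c_[c["fx"]*p[:,0]/p[:,2]+c["cx"],c["fy"]*p[:,1]/p[:,2]+c["cy"]]
def ray(n,uv,z):
    c=C[n];R=np.array(c["R"]);uv=np.atleast_2d(uv)
    d=np.c_[(uv[:,0]-c["cx"])/c["fx"],(uv[:,1]-c["cy"])/c["fy"],np.ones(len(uv))]@R
    o=-R.T@c["t"]; return o+d*((z-o[2])/d[:,2])[:,None]
def tc(p):return (np.array(p,float)+.5)/5-.5+[190,150]
def sc(p):return (np.array(p,float)+.5)/6-.5+[210,145]
E
python3 - <<'E'
from h import *
np.set_printoptions(precision=1,suppress=True)
P=lambda n,p,z:print(ray(n,p,z)[:,:2].tolist().__str__())
def show(l,n,p,z):
    q=ray(n,p,z)[:,:2];print(l,n,"\n",q,"mean",q.mean(0));return q
show("canframe","top",tc([(228,372),(403,380),(395,560),(215,552)]),50)
show("pkframe","top",tc([(403,238),(568,250),(560,370),(397,365)]),50)
show("tape","top",tc([(78,212),(232,215),(228,372),(70,365)]),50)
show("bottle","top",tc([(268,58),(388,62),(380,212),(265,208)]),50)
show("disc","top",tc([(38,300),(597,300),(317,20),(317,582)]),42)
show("knob","top",tc([(317,299)]),74)
show("packet","top",tc([(325,404),(370,470),(252,542),(213,474)]),170)
show("can","top",tc([(479,297)]),105)
show("canframe","scene",sc([(78,343),(127,460),(283,405)]),50)
show("pkframe","scene",sc([(355,513),(465,475)]),50)
show("bottleR","scene",sc([(547,298)]),50)
show("tapeframe","scene",sc([(353,252),(305,160)]),50)
show("packet","scene",sc([(142,173),(232,217),(188,262),(100,213)]),170)
show("can","scene",sc([(381,363)]),105)
show("disc","scene",sc([(62,340),(587,340)]),42)
E
```

```text
canframe top 
 [[548.3  94.5]
 [542.3   8.5]
 [454.6  14.4]
 [460.6 102.3]] mean [501.5  54.9]
pkframe top 
 [[612.3   6.9]
 [604.4 -74.3]
 [545.4 -68.7]
 [549.8  11.3]] mean [578.  -31.2]
tape top 
 [[629.2 167.4]
 [625.8  91.2]
 [548.3  94.5]
 [553.6 172.2]] mean [589.2 131.3]
bottle top 
 [[703.7  71.9]
 [700.2  12.4]
 [625.5  18. ]
 [628.9  74.8]] mean [664.6  44.3]
disc top 
 [[586.5 189.3]
 [579.8 -88.5]
 [723.7  47.7]
 [444.1  53.3]] mean [583.5  50.5]
knob top 
 [[581.9  48.4]] mean [581.9  48.4]
packet top 
 [[531.3  39.5]
 [502.7  20.8]
 [473.2  71.9]
 [502.5  88.1]] mean [502.4  55.1]
can top 
 [[579.3 -28.9]] mean [579.3 -28.9]
canframe scene 
 [[462.7  99.9]
 [454.5  15.5]
 [541.8  12.4]] mean [486.3  42.6]
pkframe scene 
 [[544.4 -68.2]
 [605.4 -71.6]] mean [574.9 -69.9]
bottleR scene 
 [[699.6  15.6]] mean [699.6  15.6]
tapeframe scene 
 [[621.2  92.3]
 [627.3 166.1]] mean [624.2 129.2]
packet scene 
 [[504.6  90.8]
 [532.7  42.9]
 [500.9  25.4]
 [475.   75.2]] mean [503.3  58.6]
can scene 
 [[580.4 -26.6]] mean [580.4 -26.6]
disc scene 
 [[457.9 112.2]
 [708.1 -14.2]] mean [583.  49.]
```

```bash
cat > go.py <<'E'
# go.py x y z yaw : increments from the commanded pose (cmd given as 4 more numbers)
import sys,numpy as np
from bench import sense
a=list(map(float,sys.argv[1:])); s=sense(); x,y,z,w=a[:4]; X,Y,Z,W=a[4:8]
p=np.radians(W);dx,dy,dz=x-X,y-Y,z-Z
print(np.round([(np.cos(p)*dx+np.sin(p)*dy)/400,(np.sin(p)*dx-np.cos(p)*dy)/400,-dz/400,-((w-W+180)%360-180)/360],4),
 {k:np.round(s[k],2).tolist() for k in("time","tool_pos","tcp_rot","ft_force","finger_gap","grip_force")})
E
python3 go.py 502.7 56.3 250 120.4 178.32 572.89 207.69 162.708
python3 - <<'E'
from h import *
print(ray("top",[(320,250)],0),ray("scene",[(260,260)],0),proj("top",[450,-160,0]),proj("top",[450,-160,128]))
E
```

```text
[-1.1582 -0.9921 -0.1058  0.1175] {'time': 0.1, 'tool_pos': [178.1, 572.42, 206.77], 'tcp_rot': [-179.91, -0.01, 162.71], 'ft_force': [0.17, -0.03, -0.31], 'finger_gap': 85.2, 'grip_force': 0.0}
[[ 477.22798834 -117.04973012    0.        ]] [[ 486.84213185 -123.8819449     0.        ]] [[337.05637429 260.25927859]] [[345.58660535 264.66010339]]
```

{"api": "carry_out", "payload": {
  "increments": [-0.6, -0.5, -0.1, 0, 0, 0.1175, 1, -0.6, -0.5, -0.1, 0, 0, 0.1175, 1, -0.6, -0.5, -0.1, 0, 0, 0.1175, 1, -0.6, -0.5, -0.1, 0, 0, 0.1175, 1, -0.6, -0.5, -0.1, 0, 0, 0.1175, 1, -0.6, -0.5, -0.1, 0, 0, 0.1175, 1, -0.6, -0.5, -0.1, 0, 0, 0.1175, 1, -0.6, -0.5, -0.1, 0, 0, 0.1175, 1, -0.6, -0.5, -0.1, 0, 0, 0.1175, 1, -0.6, -0.5, -0.1, 0, 0, 0.1175, 1],
  "force": 25
}}

```text
time: 1.35
tool_pos: [347.4, 311.2, 247.5]
tcp_rot: [-180.0, -0.0, 120.5]
ft_force: [-0.3, 1.1, 0.1]
finger_gap: 85.6
grip_force: 0.0
```

```bash
python3 go.py 503 56.3 200 120.4 348.03 310.57 247.69 120.408
```

```text
[-0.7443  0.0124  0.1192  0.    ] {'time': 1.35, 'tool_pos': [347.44, 311.24, 247.48], 'tcp_rot': [-179.97, -0.0, 120.5], 'ft_force': [-0.33, 1.12, 0.11], 'finger_gap': 85.61, 'grip_force': 0.0}
```

{"api": "carry_out", "payload": {
  "increments": [-0.7443, 0.0124, 0.05, 0, 0, 0, 0.4, -0.7443, 0.0124, 0.05, 0, 0, 0, 0.4, -0.7443, 0.0124, 0.05, 0, 0, 0, 0.4, -0.7443, 0.0124, 0.05, 0, 0, 0, 0.4, -0.7443, 0.0124, 0.05, 0, 0, 0, 0.4, -0.7443, 0.0124, 0.1192, 0, 0, 0, 0.4, -0.7443, 0.0124, 0.1192, 0, 0, 0, 0.4, -0.7443, 0.0124, 0.1192, 0, 0, 0, 0.4, -0.7443, 0.0124, 0.1192, 0, 0, 0, 0.4, -0.7443, 0.0124, 0.1192, 0, 0, 0, 0.4]
}}

```text
time: 2.6
tool_pos: [503.4, 56.9, 201.1]
tcp_rot: [179.9, 0.0, 120.5]
ft_force: [0.4, 0.3, 0.3]
finger_gap: 59.7
grip_force: 0.0
```

```bash
python3 - <<'E'
from h import *
import cv2
print(sense()["tool_pos"],sense()["tcp_rot"],sense()["finger_gap"])
im=viewer.snapshot("scene")[...,::-1]; cv2.imwrite("pics/s1f.png",im)
t=viewer.snapshot("top")[...,::-1]
a=cv2.resize(im[130:250,190:320],None,fx=3,fy=3,interpolation=cv2.INTER_CUBIC);b=cv2.resize(t[150:270,190:320],None,fx=3,fy=3,interpolation=cv2.INTER_CUBIC)
cv2.imwrite("pics/s1.png",np.hstack([a,b]))
E
```

```text
[503.39036431  56.89402601 201.0617673 ] [1.79917799e+02 4.71161191e-02 1.20466831e+02] 59.674473292203864
```

View pics/s1.png

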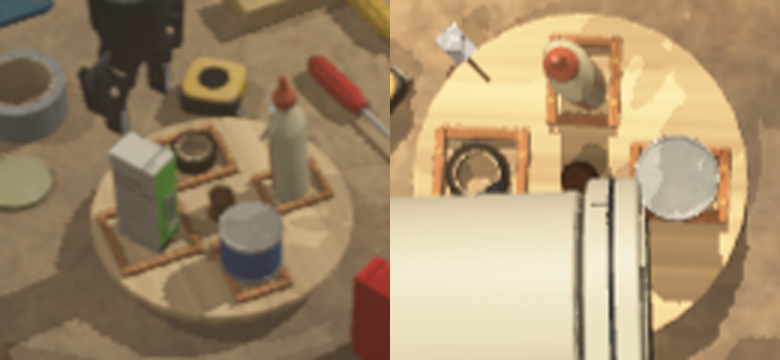

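The scene view shows the open fingers, tips at crop px (115,120) and (162,85), straddling just above the packet top at (145,150). The disc is unmoved. Descending.

```bash
python3 - <<'E'
from h import *
print(proj("scene",[[503.4,56.9,201],[503.4,56.9,170],[503+30*np.cos(.5306),57+30*np.sin(.5306),205],[503-30*np.cos(.5306),57-30*np.sin(.5306),205]]))
E
python3 go.py 502.7 56.3 123 120.4 503 56.3 200 120.4
```

```text
[[236.74795291 173.83779531]
 [237.40330912 180.93672358]
 [242.44325925 166.73555624]
 [230.48402316 179.24854239]]
[ 0.0004 -0.0006  0.1925 -0.    ] {'time': 2.7, 'tool_pos': [503.23, 56.68, 200.65], 'tcp_rot': [179.95, 0.03, 120.44], 'ft_force': [-0.46, 0.69, -0.35], 'finger_gap': 59.74, 'grip_force': 0.0}
```

{"api": "carry_out", "payload": {
  "increments": [0, 0, 0.06, 0, 0, 0, 0.4, 0, 0, 0.12, 0, 0, 0, 0.4, 0, 0, 0.17, 0, 0, 0, 0.4, 0, 0, 0.2, 0, 0, 0, 0.4, 0, 0, 0.2, 0, 0, 0, 0.4, 0, 0, 0.2, 0, 0, 0, 0.4, 0, 0, 0.2, 0, 0, 0, 0.1, 0, 0, 0.2, 0, 0, 0, 0.1, 0, 0, 0.2, 0, 0, 0, 0.1, 0, 0, 0.2, 0, 0, 0, 0.1]
}}

```text
time: 3.95
tool_pos: [503.0, 56.4, 120.1]
tcp_rot: [180.0, 0.0, 120.4]
ft_force: [0.2, -0.0, -0.3]
finger_gap: 47.3
grip_force: 0.0
```

```bash
python3 - <<'E'
from h import *
import cv2
s=sense();print(s["tool_pos"],s["ft_force"],s["finger_gap"],s["grip_force"])
im=viewer.snapshot("scene")[...,::-1]; cv2.imwrite("pics/s2f.png",im)
cv2.imwrite("pics/s2.png",cv2.resize(im[140:240,205:315],None,fx=6,fy=6,interpolation=cv2.INTER_CUBIC))
E
```

```text
[503.03083789  56.35625212 120.10064536] [ 0.20749546 -0.006246   -0.26597854] 47.29948129484505 0.0
```

View pics/s2.png

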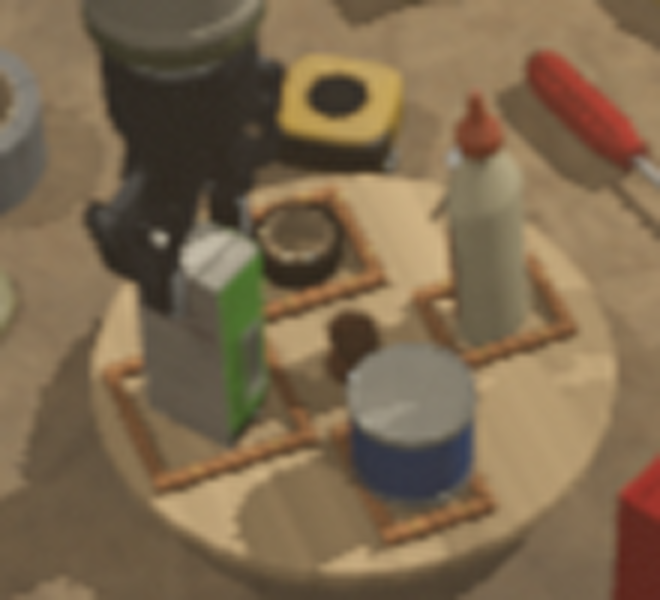

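The fingers straddle the packet (top at crop (220,250)) with clearance on both sides and the disc still parked. Closing gently.

{"api": "carry_out", "payload": {
  "increments": [0, 0, 0, 0, 0, 0, 0.04, 0, 0, 0, 0, 0, 0, 0.0, 0, 0, 0, 0, 0, 0, -0.03, 0, 0, 0, 0, 0, 0, -0.05, 0, 0, 0, 0, 0, 0, -0.07, 0, 0, 0, 0, 0, 0, -0.09, 0, 0, 0, 0, 0, 0, -0.11, 0, 0, 0, 0, 0, 0, -0.14, 0, 0, 0, 0, 0, 0, -0.25, 0, 0, 0, 0, 0, 0, -0.4],
  "force": 20
}}

```text
time: 5.25
tool_pos: [503.1, 56.3, 120.1]
tcp_rot: [180.0, 0.0, 120.4]
ft_force: [-1.6, -0.1, 1.4]
finger_gap: 38.0
grip_force: 20.7
```

```bash
python3 - <<'E'
from h import *
import cv2
s=sense();print(s["tool_pos"],s["ft_force"],s["finger_gap"],s["grip_force"])
im=viewer.snapshot("scene")[...,::-1]; cv2.imwrite("pics/s3f.png",im)
a=cv2.imread("pics/s2f.png");d=cv2.absdiff(im,a).max(2);ys,xs=np.where(d>40);print(len(xs),[(x,y) for x,y in zip(xs,ys) if y>185][:20])
E
```

```text
[503.08162507  56.33880765 120.10658445] [-1.56813569 -0.0911678   1.38188824] 37.95202196247044 20.682493150234222
25 [(np.int64(226), np.int64(186)), (np.int64(227), np.int64(186))]
```

```bash
python3 go.py 450 -160 192 86.2 503 56.3 120 120.4;
```

```text
[-0.3994 -0.3879 -0.18    0.095 ] {'time': 5.3, 'tool_pos': [503.09, 56.33, 120.12], 'tcp_rot': [179.99, 0.01, 120.41], 'ft_force': [-0.75, 0.57, 2.48], 'finger_gap': 38.13, 'grip_force': 20.7}
```

{"api": "carry_out", "payload": {
  "increments": [0, 0, -0.02, 0, 0, 0, -0.4, 0, 0, -0.08, 0, 0, 0, -0.4, 0, 0, -0.18, 0, 0, 0, -0.4, -0.1, -0.1, -0.18, 0, 0, 0.02, -0.4, -0.2, -0.2, -0.18, 0, 0, 0.05, -0.4, -0.3, -0.3, -0.18, 0, 0, 0.075, -0.4, -0.4, -0.388, -0.18, 0, 0, 0.095, -0.4, -0.4, -0.388, -0.18, 0, 0, 0.095, -0.4, -0.4, -0.388, -0.18, 0, 0, 0.095, -0.4, -0.4, -0.388, -0.18, 0, 0, 0.095, -0.4]
}}

```text
time: 6.55
tool_pos: [450.5, -159.0, 192.1]
tcp_rot: [180.0, -0.0, 86.3]
ft_force: [-0.3, -0.6, -0.6]
finger_gap: 38.3
grip_force: 21.4
```

```bash
cat > disc.py <<'E'
# carousel change vs start (pixel differences round tape, bottle, mark, in top view)
from h import *
import cv2,sys
im=viewer.snapshot("top")[...,::-1].copy(); cv2.imwrite("pics/t_%s.png"%sys.argv[1],im); cv2.imwrite("pics/s_%s.png"%sys.argv[1],viewer.snapshot("scene")[...,::-1])
a=cv2.imread("pics/top0.png")
g=lambda i:cv2.cvtColor(i,cv2.COLOR_BGR2GRAY).astype(np.float32)
for n,(x0,x1,y0,y1) in {"tape":(200,240,188,230),"bottleframe":(238,272,158,196),"mark":(208,226,160,180),"fixed ref":(160,196,160,200)}.items():
    w=cv2.createHanningWindow((x1-x0,y1-y0),cv2.CV_32F)
    print(n,np.round(cv2.phaseCorrelate(g(a)[y0:y1,x0:x1],g(im)[y0:y1,x0:x1],w),3).tolist() if 0 else [np.round(v,2) for v in cv2.phaseCorrelate(g(a)[y0:y1,x0:x1],g(im)[y0:y1,x0:x1],w)], np.abs(g(a)-g(im))[y0:y1,x0:x1].mean())
E
python3 disc.py a; python3 go.py 450 -160 78.5 86.2 450 -160 192 86.2
```

```text
tape [array([0.01, 0.54]), np.float64(1.02)] 5.5392857
bottleframe [array([ 0.03, -0.16]), np.float64(0.96)] 4.921827
mark [array([-0.03,  0.02]), np.float64(1.01)] 4.7388887
fixed ref [array([-0.02, -0.03]), np.float64(1.0)] 4.75
[ 0.      0.      0.2838 -0.    ] {'time': 6.65, 'tool_pos': [450.46, -159.01, 192.01], 'tcp_rot': [-180.0, -0.01, 86.35], 'ft_force': [0.27, -0.11, -0.32], 'finger_gap': 38.39, 'grip_force': 21.38}
```

{"api": "carry_out", "payload": {
  "increments": [0, 0, 0.08, 0, 0, 0, -0.4, 0, 0, 0.16, 0, 0, 0, -0.4, 0, 0, 0.23, 0, 0, 0, -0.4, 0, 0, 0.265, 0, 0, 0, -0.4, 0, 0, 0.278, 0, 0, 0, -0.4, 0, 0, 0.282, 0, 0, 0, -0.4, 0, 0, 0.284, 0, 0, 0, -0.4, 0, 0, 0.285, 0, 0, 0, -0.4, 0, 0, 0.285, 0, 0, 0, -0.4, 0, 0, 0.285, 0, 0, 0, -0.4]
}}

```text
time: 7.9
tool_pos: [450.3, -160.4, 78.3]
tcp_rot: [180.0, 0.0, 86.2]
ft_force: [-0.4, -0.3, -0.3]
finger_gap: 38.3
grip_force: 21.5
```

{"api": "carry_out", "payload": {
  "increments": [0, 0, 0.002, 0, 0, 0, -0.4, 0, 0, 0.002, 0, 0, 0, -0.4, 0, 0, 0.002, 0, 0, 0, -0.05, 0, 0, 0.002, 0, 0, 0, 0.2, 0, 0, 0.002, 0, 0, 0, 0.4, 0, 0, 0.002, 0, 0, 0, 0.4, 0, 0, -0.02, 0, 0, 0, 0.4, 0, 0, -0.12, 0, 0, 0, 0.4, 0, 0, -0.27, 0, 0, 0, 0.7, 0, 0, -0.3, 0, 0, 0, 1]
}}

```text
time: 9.15
tool_pos: [452.7, -161.4, 203.9]
tcp_rot: [179.5, 0.2, 86.2]
ft_force: [0.7, -0.1, 0.2]
finger_gap: 85.3
grip_force: 0.0
```

```bash
python3 disc.py b; python3 go.py 579.3 -29.5 150 176.2 450 -160 198 86.2
```

```text
tape [array([0.02, 0.54]), np.float64(1.02)] 5.029762
bottleframe [array([ 0.05, -0.18]), np.float64(0.97)] 4.3328176
mark [array([-0.04,  0.01]), np.float64(1.01)] 4.1055555
fixed ref [array([-0.02, -0.02]), np.float64(1.0)] 4.234722
[ 0.347   0.3009  0.12   -0.25  ] {'time': 9.25, 'tool_pos': [451.55, -160.86, 200.77], 'tcp_rot': [179.74, 0.1, 86.21], 'ft_force': [0.99, -1.7, 0.64], 'finger_gap': 85.46, 'grip_force': 0.0}
```

```bash
python3 go.py 579.7 -28.2 150 176.2 450 -160 198 86.2
```

```text
[ 0.3503  0.3017  0.12   -0.25  ] {'time': 9.25, 'tool_pos': [451.55, -160.86, 200.77], 'tcp_rot': [179.74, 0.1, 86.21], 'ft_force': [0.99, -1.7, 0.64], 'finger_gap': 85.46, 'grip_force': 0.0}
```

{"api": "carry_out", "payload": {
  "increments": [0.1, 0.08, 0, 0, 0, -0.025, 1, 0.2, 0.16, 0, 0, 0, -0.05, 1, 0.3, 0.24, 0, 0, 0, -0.08, 1, 0.35, 0.302, 0, 0, 0, -0.11, 1, 0.35, 0.302, 0.04, 0, 0, -0.14, 1, 0.35, 0.302, 0.08, 0, 0, -0.17, 1, 0.35, 0.302, 0.12, 0, 0, -0.2, 1, 0.35, 0.302, 0.12, 0, 0, -0.23, 1, 0.35, 0.302, 0.12, 0, 0, -0.25, 1, 0.35, 0.302, 0.12, 0, 0, -0.25, 1]
}}

```text
time: 10.5
tool_pos: [578.7, -28.3, 148.0]
tcp_rot: [180.0, -0.2, 176.2]
ft_force: [0.2, 0.1, -0.2]
finger_gap: 85.6
grip_force: 0.0
```

```bash
python3 - <<'E'
from h import *
import cv2
s=sense();print(s["tool_pos"],s["tcp_rot"],s["finger_gap"])
im=viewer.snapshot("scene")[...,::-1]; cv2.imwrite("pics/s4f.png",im)
cv2.imwrite("pics/s4.png",cv2.resize(im[140:260,205:325],None,fx=5,fy=5,interpolation=cv2.INTER_CUBIC))
E
```

```text
[578.70640317 -28.31669768 147.97131609] [179.98917578  -0.18003635 176.16011672] 85.61476843104126
```

View pics/s4.png

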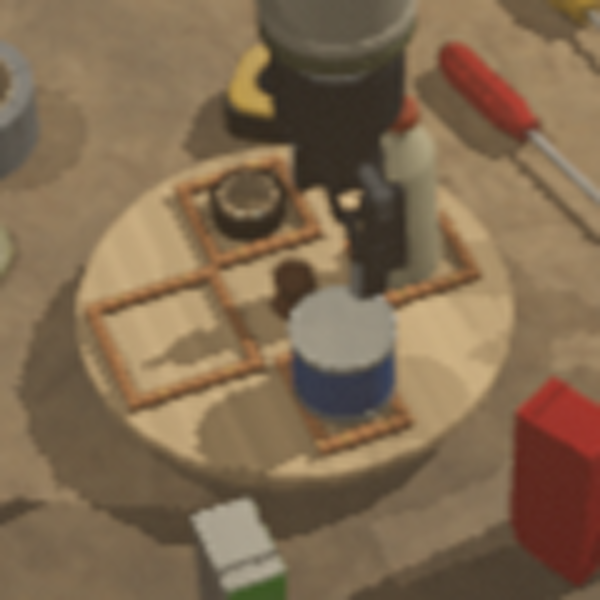

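The packet stands upright on the bench (crop (240,540)), and the disc and frames look unmoved. The can's lid is at (343,330), under the open fingers, which hang in line with it. Descending.

{"api": "carry_out", "payload": {
  "increments": [0, 0, 0.05, 0, 0, 0, 1, 0, 0, 0.1, 0, 0, 0, 1, 0, 0, 0.15, 0, 0, 0, 1, 0, 0, 0.19, 0, 0, 0, 1, 0, 0, 0.21, 0, 0, 0, 1, 0, 0, 0.22, 0, 0, 0, 1, 0, 0, 0.22, 0, 0, 0, 0.9, 0, 0, 0.22, 0, 0, 0, 0.8, 0, 0, 0.22, 0, 0, 0, 0.75, 0, 0, 0.22, 0, 0, 0, 0.75]
}}

```text
time: 11.8
tool_pos: [580.2, -28.5, 62.4]
tcp_rot: [-180.0, 0.0, 176.2]
ft_force: [-0.0, -0.6, -0.2]
finger_gap: 74.7
grip_force: 0.0
```

```bash
python3 - <<'E'
from h import *
np.set_printoptions(precision=1,suppress=True)
s=sense();print(s["tool_pos"],s["ft_force"],s["finger_gap"],s["grip_force"])
q=(np.array([(87,310),(215,270),(262,362),(133,408)])+.5)/5-.5+[205,140]
w=ray("scene",q,50);print(w,w.mean(0))
q=(np.array([(343,330)])+.5)/5-.5+[205,140];print(ray("scene",q,105))
E
```

```text
[580.2 -28.5  62.4] [-0.  -0.6 -0.2] 74.74431360567786 0.0
[[461.2 101.3  50. ]
 [548.   95.3  50. ]
 [542.6  12.3  50. ]
 [455.9  15.1  50. ]] [501.9  56.   50. ]
[[579.8 -28.6 105. ]]
```

{"api": "carry_out", "payload": {
  "increments": [0, 0, 0, 0, 0, 0, 0.7, 0, 0, 0, 0, 0, 0, 0.66, 0, 0, 0, 0, 0, 0, 0.63, 0, 0, 0, 0, 0, 0, 0.61, 0, 0, 0, 0, 0, 0, 0.59, 0, 0, 0, 0, 0, 0, 0.57, 0, 0, 0, 0, 0, 0, 0.55, 0, 0, 0, 0, 0, 0, 0.5, 0, 0, 0, 0, 0, 0, 0.4, 0, 0, 0, 0, 0, 0, 0.3]
}}

```text
time: 13.05
tool_pos: [580.2, -28.5, 62.3]
tcp_rot: [180.0, 0.0, 176.2]
ft_force: [0.1, 0.4, 2.5]
finger_gap: 64.8
grip_force: 22.7
```

```bash
python3 disc.py c; python3 go.py 501.6 55.3 110 86.2 579.77 -28.4 62 176.2
```

```text
tape [array([-0.03,  0.75]), np.float64(1.05)] 9.819048
bottleframe [array([-0.59, -3.72]), np.float64(0.18)] 47.262383
mark [array([-0.03,  0.11]), np.float64(1.05)] 7.236111
fixed ref [array([-0.01, -0.04]), np.float64(1.0)] 6.4555554
[ 0.2089  0.1958 -0.12    0.25  ] {'time': 13.15, 'tool_pos': [580.16, -28.48, 62.27], 'tcp_rot': [180.0, 0.03, 176.21], 'ft_force': [0.75, 1.28, 3.72], 'finger_gap': 64.87, 'grip_force': 22.78}
```

{"api": "carry_out", "payload": {
  "increments": [0, 0, -0.01, 0, 0, 0, 0.3, 0, 0, -0.04, 0, 0, 0, 0.3, 0, 0, -0.08, 0, 0, 0, 0.3, 0, 0, -0.12, 0, 0, 0, 0.3, 0.03, 0.03, -0.12, 0, 0, 0.02, 0.3, 0.07, 0.07, -0.12, 0, 0, 0.045, 0.3, 0.12, 0.12, -0.12, 0, 0, 0.07, 0.3, 0.16, 0.16, -0.12, 0, 0, 0.1, 0.3, 0.2, 0.19, -0.12, 0, 0, 0.125, 0.3, 0.209, 0.196, -0.12, 0, 0, 0.15, 0.3]
}}

```text
time: 14.4
tool_pos: [501.4, 56.1, 111.3]
tcp_rot: [179.9, 0.0, 122.0]
ft_force: [0.9, 0.0, -1.8]
finger_gap: 65.3
grip_force: 22.7
```

```bash
python3 go.py 501.6 55.3 110 86.2 501.5 55.4 110 122.2
```

```text
[-0.0003  0.0001 -0.      0.1   ] {'time': 14.4, 'tool_pos': [501.35, 56.12, 111.26], 'tcp_rot': [179.94, 0.02, 121.97], 'ft_force': [0.85, 0.03, -1.77], 'finger_gap': 65.26, 'grip_force': 22.71}
```

Finish the turn, lower a little (can's underside to about z 68) and look.

{"api": "carry_out", "payload": {
  "increments": [0, 0, 0, 0, 0, 0.025, 0.3, 0, 0, 0, 0, 0, 0.05, 0.3, 0, 0, 0, 0, 0, 0.075, 0.3, 0, 0, 0.02, 0, 0, 0.1, 0.3, 0, 0, 0.04, 0, 0, 0.1, 0.3, 0, 0, 0.06, 0, 0, 0.1, 0.3, 0, 0, 0.07, 0, 0, 0.1, 0.3, 0, 0, 0.075, 0, 0, 0.1, 0.3, 0, 0, 0.075, 0, 0, 0.1, 0.3, 0, 0, 0.075, 0, 0, 0.1, 0.3]
}}

```text
time: 15.65
tool_pos: [501.9, 55.2, 80.3]
tcp_rot: [180.0, -0.0, 86.2]
ft_force: [-0.2, 0.1, -1.5]
finger_gap: 64.8
grip_force: 22.7
```

```bash
python3 - <<'E'
from h import *
import cv2
s=sense();print(s["tool_pos"],s["tcp_rot"],s["finger_gap"])
im=viewer.snapshot("scene")[...,::-1]; cv2.imwrite("pics/s5f.png",im)
cv2.imwrite("pics/s5.png",cv2.resize(im[140:250,205:325],None,fx=5,fy=5,interpolation=cv2.INTER_CUBIC))
E
```

```text
[501.89133199  55.24461317  80.26414659] [ 1.79978956e+02 -1.89618279e-03  8.62203754e+01] 64.82931103300356
```

View pics/s5.png

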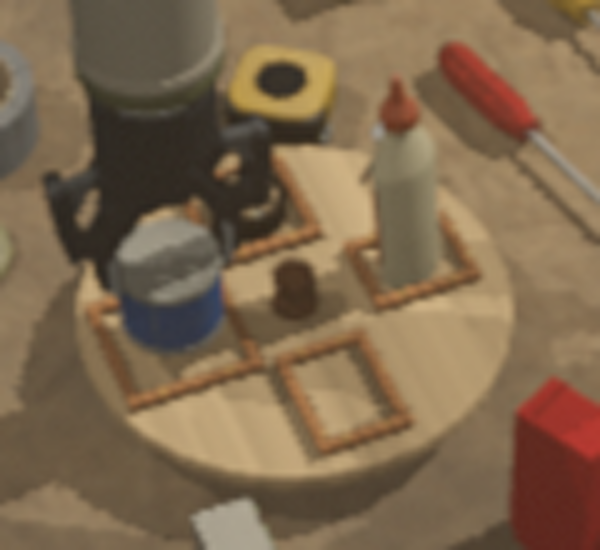

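The can is held upright over its square frame (body left and right edges at crop about (120..222), bottom at y 348). The packet's frame is now clear, outer corners at (277,358), (362,332), (411,418) and (318,455). Checking both positions.

```bash
python3 - <<'E'
from h import *
np.set_printoptions(precision=1,suppress=True)
a=np.radians(np.arange(0,360,3))
for dx in(0,3):
  X=np.c_[501.9+dx+33*np.cos(a),55.25+33*np.sin(a),0*a+68]
  p=(proj("scene",X)-[205,140])*5+2
  X[:,2]=123;t=(proj("scene",X)-[205,140])*5+2
  print(dx,"L/R body",p[:,0].min(),p[:,0].max(),"bottom",p[:,1].max(),"lid",t[:,0].min(),t[:,0].max(),t[:,1].min())
w=ray("scene",(np.array([(277,358),(362,332),(411,418),(318,455)])+.5)/5-.5+[205,140],50);print(w,w.mean(0))
# grab blue pixel extents
import cv2
im=cv2.imread("pics/s5f.png").astype(int);m=(im[...,0]>im[...,2]+40)&(im[...,0]>70)
ys,xs=np.where(m[190:222,215:260]);print("blue full u",xs.min()+215,xs.max()+215,"v",ys.min()+190,ys.max()+190, "-> crop",(xs.min()+10)*5,(xs.max()+11)*5,(ys.max()+190-140+1)*5)
E
```

```text
0 L/R body 120.27793238419972 225.74485093288513 bottom 359.99946473799923 lid 113.56095750569193 221.6933091001172 221.11387345655555
3 L/R body 124.68629705144406 230.09651468853176 bottom 358.30513815499825 lid 118.0839476441592 226.15669736355895 219.4901102199854
[[552.4  11.   50. ]
 [609.4   6.   50. ]
 [605.6 -69.3  50. ]
 [542.  -69.2  50. ]] [577.4 -30.4  50. ]Traceback (most recent call last):
  File "<stdin>", line 13, in <module>
    return umr_minimum(a, axis, None, out, keepdims, initial, where)
ValueError: zero-size array to reduction operation minimum which has no identity
```

{"api": "carry_out", "payload": {
  "increments": [0, 0, 0.01, 0, 0, 0, 0.3, 0, 0, 0.02, 0, 0, 0, 0.3, 0, 0, 0.03, 0, 0, 0, 0.3, 0, 0, 0.04, 0, 0, 0, 0.3, 0, 0, 0.05, 0, 0, 0, 0.3, 0, 0, 0.057, 0, 0, 0, 0.3, 0, 0, 0.061, 0, 0, 0, 0.3, 0, 0, 0.063, 0, 0, 0, 0.3, 0, 0, 0.064, 0, 0, 0, 0.3, 0, 0, 0.064, 0, 0, 0, 0.3]
}}

```text
time: 16.95
tool_pos: [501.8, 55.3, 54.5]
tcp_rot: [180.0, -0.0, 86.2]
ft_force: [0.3, -0.2, -1.5]
finger_gap: 64.6
grip_force: 22.7
```

{"api": "carry_out", "payload": {
  "increments": [0, 0, 0.0005, 0, 0, 0, 0.3, 0, 0, 0.001, 0, 0, 0, 0.3, 0, 0, 0.001, 0, 0, 0, 0.3, 0, 0, 0.0015, 0, 0, 0, 0.3, 0, 0, 0.002, 0, 0, 0, 0.3, 0, 0, 0.002, 0, 0, 0, 0.3, 0, 0, 0.002, 0, 0, 0, 0.3, 0, 0, 0.002, 0, 0, 0, 0.3, 0, 0, 0.002, 0, 0, 0, 0.3, 0, 0, 0.002, 0, 0, 0, 0.3]
}}

```text
time: 18.2
tool_pos: [501.9, 55.3, 54.3]
tcp_rot: [180.0, 0.0, 86.2]
ft_force: [-3.4, -1.0, 7.3]
finger_gap: 64.7
grip_force: 23.6
```

{"api": "carry_out", "payload": {
  "increments": [0, 0, -0.001, 0, 0, 0, 0.3, 0, 0, -0.001, 0, 0, 0, 0.3, 0, 0, -0.001, 0, 0, 0, 0.5, 0, 0, -0.001, 0, 0, 0, 0.6, 0, 0, -0.001, 0, 0, 0, 0.7, 0, 0, -0.001, 0, 0, 0, 0.85, 0, 0, -0.001, 0, 0, 0, 1, 0, 0, -0.001, 0, 0, 0, 1, 0, 0, -0.02, 0, 0, 0, 1, 0, 0, -0.06, 0, 0, 0, 1]
}}

```text
time: 19.45
tool_pos: [501.1, 55.2, 77.9]
tcp_rot: [-179.9, 0.0, 86.2]
ft_force: [-0.4, -0.6, -0.3]
finger_gap: 85.5
grip_force: 0.0
```

```bash
python3 go.py 450 -160 198 176.2 501.5 55.4 77.6 86.2
```

```text
[-0.5458 -0.0928 -0.301  -0.25  ] {'time': 19.45, 'tool_pos': [501.09, 55.25, 77.87], 'tcp_rot': [-179.92, 0.01, 86.21], 'ft_force': [-0.44, -0.61, -0.28], 'finger_gap': 85.46, 'grip_force': 0.0}
```

{"api": "carry_out", "payload": {
  "increments": [0, 0, -0.12, 0, 0, 0, 1, 0, 0, -0.26, 0, 0, 0, 1, -0.1, -0.02, -0.3, 0, 0, -0.025, 1, -0.2, -0.035, -0.3, 0, 0, -0.05, 1, -0.3, -0.05, -0.3, 0, 0, -0.08, 1, -0.4, -0.07, -0.3, 0, 0, -0.11, 1, -0.5, -0.085, -0.3, 0, 0, -0.14, 1, -0.5458, -0.0928, -0.3, 0, 0, -0.17, 1, -0.5458, -0.0928, -0.3, 0, 0, -0.2, 1, -0.5458, -0.0928, -0.3, 0, 0, -0.225, 1]
}}

```text
time: 20.7
tool_pos: [450.4, -160.7, 199.2]
tcp_rot: [-180.0, 0.1, 167.5]
ft_force: [-0.2, 0.5, -0.7]
finger_gap: 85.1
grip_force: 0.0
```

```bash
python3 disc.py d; python3 - <<'E'
import cv2,numpy as np
t=cv2.imread("pics/t_d.png")[145:275,185:325];s=cv2.imread("pics/s_d.png")[140:260,205:325]
f=lambda i,k:cv2.resize(i,k,interpolation=cv2.INTER_CUBIC)
cv2.imwrite("pics/d.png",np.hstack([f(t,(431,400)),f(s,(369,400))]))
E
python3 go.py 450 -160 198 176.2 450 -160 197.6 167.2
```

```text
tape [array([0.01, 0.44]), np.float64(1.01)] 5.196429
bottleframe [array([-0.02,  0.  ]), np.float64(0.96)] 4.267802
mark [array([-0.05, -0.02]), np.float64(1.03)] 4.2805557
fixed ref [array([-0.04, -0.02]), np.float64(1.0)] 4.242361
[ 0.     0.    -0.001 -0.025] {'time': 20.8, 'tool_pos': [450.47, -160.42, 199.0], 'tcp_rot': [-179.98, 0.09, 167.31], 'ft_force': [0.23, 0.01, -0.28], 'finger_gap': 84.9, 'grip_force': 0.0}
```

View pics/d.png

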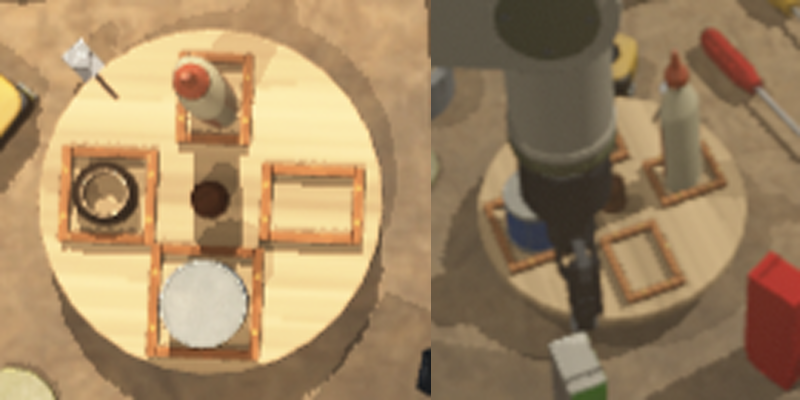

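The can sits inside its square frame (lid at (204,303)), the mark meets the pointer at (117,97), and the bottle and tape are in place. The packet's frame is empty at (313,205). In the scene half, the gripper is above the packet at (578,360).

```bash
python3 - <<'E'
from h import *
import cv2
np.set_printoptions(precision=2,suppress=True)
s=140/431
q=(np.array([(264,163),(366,168),(362,247),(260,241)])+.5)*s-.5+[185,145]
w=ray("top",q,50);print(w,w.mean(0))
c=proj("top",[583.2,49.8,42])[0];print(c)
A=[cv2.warpPolar(cv2.cvtColor(cv2.imread(f),cv2.COLOR_BGR2GRAY),(60,1440),tuple(map(float,c)),60,cv2.INTER_CUBIC).astype(np.float32) for f in("pics/top0.png","pics/t_d.png")]
for n,a0,a1 in(("mark..bottle",215,300),("tape",150,210),("all left",150,300)):
  for r0,r1 in((18,54),(48,54)):
    p,q=[np.ascontiguousarray(x[a0*4:a1*4,r0:r1]) for x in A]
    print(n,r0,cv2.phaseCorrelate(p,q,cv2.createHanningWindow(p.shape[::-1],cv2.CV_32F)))
E
```

```text
[[611.31   6.41  50.  ]
 [605.3  -75.18  50.  ]
 [542.2  -70.22  50.  ]
 [548.92  11.03  50.  ]] [576.93 -31.99  50.  ]
[253.29 209.58]
mark..bottle 18 ((0.09131775734051573, -0.025984239695020506), 0.9700667496080752)
mark..bottle 48 ((0.04513903070858305, -0.1084683392163015), 1.148691647141068)
tape 18 ((0.0053558622152500845, 0.03225412718384746), 1.0417578160762786)
tape 48 ((-0.09966736411089361, 0.024635302328690045), 1.0520082228713565)
all left 18 ((0.05634401939327205, 0.05374548102480503), 1.0225398422170568)
all left 48 ((0.051033916640655264, -0.08970158255334582), 1.0909584532843695)
```

{"api": "carry_out", "payload": {
  "increments": [0, 0, 0, 0, 0, -0.01, 1, 0, 0, 0, 0, 0, -0.025, 1, 0, 0, 0.08, 0, 0, -0.025, 1, 0, 0, 0.16, 0, 0, -0.025, 1, 0, 0, 0.24, 0, 0, -0.025, 1, 0, 0, 0.28, 0, 0, -0.025, 1, 0, 0, 0.288, 0, 0, -0.025, 1, 0, 0, 0.288, 0, 0, -0.025, 0.8, 0, 0, 0.288, 0, 0, -0.025, 0.6, 0, 0, 0.288, 0, 0, -0.025, 0.5]
}}

```text
time: 22.05
tool_pos: [450.9, -160.4, 83.4]
tcp_rot: [-180.0, 0.1, 176.2]
ft_force: [0.1, -0.7, 0.2]
finger_gap: 63.8
grip_force: 0.0
```

{"api": "carry_out", "payload": {
  "increments": [0, 0, 0, 0, 0, 0, 0.46, 0, 0, 0, 0, 0, 0, 0.43, 0, 0, 0, 0, 0, 0, 0.41, 0, 0, 0, 0, 0, 0, 0.39, 0, 0, 0, 0, 0, 0, 0.37, 0, 0, 0, 0, 0, 0, 0.35, 0, 0, 0, 0, 0, 0, 0.3, 0, 0, 0, 0, 0, 0, 0.2, 0, 0, 0, 0, 0, 0, 0.1, 0, 0, 0, 0, 0, 0, 0.1],
  "force": 25
}}

```text
time: 23.3
tool_pos: [450.4, -160.3, 82.6]
tcp_rot: [-180.0, 0.0, 176.2]
ft_force: [0.7, -1.6, 2.1]
finger_gap: 56.9
grip_force: 27.2
```

```bash
python3 go.py 577.4 -31.6 200 176.2 450 -160 82.4 176.2
```

```text
[-0.2965  0.3414 -0.294  -0.    ] {'time': 23.3, 'tool_pos': [450.41, -160.3, 82.64], 'tcp_rot': [-179.98, 0.03, 176.21], 'ft_force': [0.67, -1.56, 2.07], 'finger_gap': 56.92, 'grip_force': 27.21}
```

{"api": "carry_out", "payload": {
  "increments": [0, 0, -0.03, 0, 0, 0, 0.1, 0, 0, -0.12, 0, 0, 0, 0.1, 0, 0, -0.25, 0, 0, 0, 0.1, -0.05, 0.06, -0.294, 0, 0, 0, 0.1, -0.13, 0.15, -0.294, 0, 0, 0, 0.1, -0.2, 0.23, -0.294, 0, 0, 0, 0.1, -0.26, 0.3, -0.294, 0, 0, 0, 0.1, -0.29, 0.335, -0.294, 0, 0, 0, 0.1, -0.2965, 0.3414, -0.25, 0, 0, 0, 0.1, -0.2965, 0.3414, -0.2, 0, 0, 0, 0.1]
}}

```text
time: 24.55
tool_pos: [576.9, -32.4, 160.9]
tcp_rot: [-180.0, -0.0, 176.2]
ft_force: [-0.1, -1.1, -1.4]
finger_gap: 56.9
grip_force: 27.3
```

{"api": "carry_out", "payload": {
  "increments": [0, 0, 0.02, 0, 0, 0, 0.1, 0, 0, 0.03, 0, 0, 0, 0.1, 0, 0, 0.03, 0, 0, 0, 0.1, 0, 0, 0.03, 0, 0, 0, 0.1, 0, 0, 0.03, 0, 0, 0, 0.1, 0, 0, 0.03, 0, 0, 0, 0.1, 0, 0, 0.03, 0, 0, 0, 0.1, 0, 0, 0.03, 0, 0, 0, 0.1, 0, 0, 0.03, 0, 0, 0, 0.1, 0, 0, 0.03, 0, 0, 0, 0.1]
}}

```text
time: 25.8
tool_pos: [577.6, -31.7, 150.4]
tcp_rot: [-180.0, -0.0, 176.2]
ft_force: [-0.5, 0.2, -0.1]
finger_gap: 56.7
grip_force: 27.2
```

```bash
python3 - <<'E'
from h import *
import cv2
s=sense();T=s["tool_pos"];print(T,s["tcp_rot"],s["finger_gap"],s["ft_force"])
im=viewer.snapshot("scene")[...,::-1].copy(); cv2.imwrite("pics/s6f.png",im)
k=6;c=cv2.resize(im[150:245,230:330],None,fx=k,fy=k,interpolation=cv2.INTER_CUBIC)
# overlay the expected packet underside edge and the nest (inner frame, z 42)
def box(x,y,z,a,b,th):
    u=np.array([np.cos(th),np.sin(th)]);v=np.array([-u[1],u[0]])
    return np.array([[*(np.array([x,y])+i*a*u+j*b*v),z] for i,j in((1,1),(1,-1),(-1,-1),(-1,1))])
for B,col in((box(T[0],T[1],T[2]-82.6,29,19,np.radians(86.2)),(255,0,255)),(box(577.4,-31.6,50,41,31,np.radians(86.2)),(255,255,0))):
    p=((proj("scene",B)-[230,150]+.5)*k).astype(np.int32);cv2.polylines(c,[p],True,col,1)
cv2.imwrite("pics/s6.png",c)
E
```

```text
[577.6001185  -31.71566299 150.40908734] [-1.79999903e+02 -6.17220878e-05  1.76207994e+02] 56.706260112091684 [-0.47583772  0.19247098 -0.08764187]
```

View pics/s6.png

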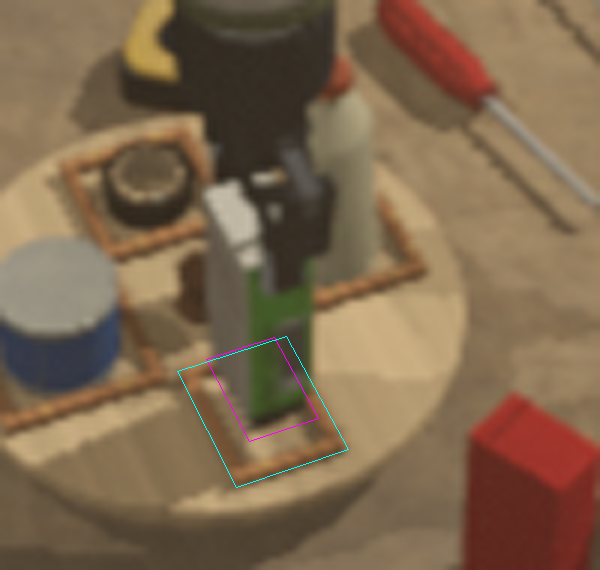

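```bash
python3 - <<'E'
from h import *
def corners(x,y,z,a,b,d):
    t=np.radians(d);u=np.array([np.cos(t),np.sin(t)]);v=np.array([-u[1],u[0]])
    return np.array([[*(np.array([x,y])+i*a*u+j*b*v),z] for i,j in((1,1),(1,-1),(-1,-1),(-1,1))])
np.set_printoptions(precision=0,suppress=True)
print("initial: bottom",(proj("scene",corners(502.8,56.5,42,29,19,120.4))-[210,145]+.5)*6,"top",(proj("scene",corners(502.8,56.5,170,29,19,120.4))-[210,145]+.5)*6)
print("now top",(proj("scene",corners(577.6,-31.7,67.8+128,29,19,86.2))-[230,150]+.5)*6)
print("now bottom",(proj("scene",corners(577.6,-31.7,67.8,29,19,86.2))-[230,150]+.5)*6)
E
```

```text
initial: bottom [[116. 383.]
 [158. 337.]
 [247. 383.]
 [206. 430.]] top [[ 97. 220.]
 [142. 173.]
 [236. 219.]
 [192. 267.]]
now top [[200. 193.]
 [272. 170.]
 [318. 252.]
 [245. 276.]]
now bottom [[207. 360.]
 [274. 338.]
 [318. 418.]
 [249. 441.]]
```

The packet hangs upright and square over its frame: top corner (248,272) against the predicted (245,276). The bottom edge reads high by the same amount as it did before I touched it, so it hasn't slipped. Lowering.

{"api": "carry_out", "payload": {
  "increments": [0, 0, 0.01, 0, 0, 0, 0.1, 0, 0, 0.02, 0, 0, 0, 0.1, 0, 0, 0.03, 0, 0, 0, 0.1, 0, 0, 0.04, 0, 0, 0, 0.1, 0, 0, 0.05, 0, 0, 0, 0.1, 0, 0, 0.057, 0, 0, 0, 0.1, 0, 0, 0.061, 0, 0, 0, 0.1, 0, 0, 0.063, 0, 0, 0, 0.1, 0, 0, 0.063, 0, 0, 0, 0.1, 0, 0, 0.063, 0, 0, 0, 0.1]
}}

```text
time: 27.1
tool_pos: [577.7, -31.7, 125.3]
tcp_rot: [-180.0, 0.0, 176.2]
ft_force: [0.3, -0.7, -1.5]
finger_gap: 57.1
grip_force: 27.2
```

{"api": "carry_out", "payload": {
  "increments": [0, 0, 0.0005, 0, 0, 0, 0.1, 0, 0, 0.001, 0, 0, 0, 0.1, 0, 0, 0.001, 0, 0, 0, 0.1, 0, 0, 0.001, 0, 0, 0, 0.1, 0, 0, 0.001, 0, 0, 0, 0.1, 0, 0, 0.001, 0, 0, 0, 0.1, 0, 0, 0.001, 0, 0, 0, 0.1, 0, 0, 0.001, 0, 0, 0, 0.1, 0, 0, 0.001, 0, 0, 0, 0.1, 0, 0, 0.001, 0, 0, 0, 0.1]
}}

```text
time: 28.35
tool_pos: [577.6, -31.7, 124.8]
tcp_rot: [-180.0, -0.0, 176.2]
ft_force: [0.3, 0.1, -0.5]
finger_gap: 57.1
grip_force: 27.2
```

{"api": "carry_out", "payload": {
  "increments": [0, 0, 0.0005, 0, 0, 0, 0.1, 0, 0, 0.0005, 0, 0, 0, 0.1, 0, 0, 0.0005, 0, 0, 0, 0.3, 0, 0, 0.0005, 0, 0, 0, 0.36, 0, 0, 0.0005, 0, 0, 0, 0.42, 0, 0, 0.0005, 0, 0, 0, 0.55, 0, 0, 0.0005, 0, 0, 0, 0.7, 0, 0, -0.02, 0, 0, 0, 0.8, 0, 0, -0.1, 0, 0, 0, 0.8, 0, 0, -0.2, 0, 0, 0, 0.8]
}}

```text
time: 29.6
tool_pos: [576.9, -31.6, 205.3]
tcp_rot: [180.0, -0.1, 176.2]
ft_force: [0.0, 0.3, 1.3]
finger_gap: 76.9
grip_force: 0.0
```

```bash
python3 go.py 420 -200 230 176.2 577.4 -31.6 204.8 176.2
```

```text
[ 0.3647 -0.4462 -0.063  -0.    ] {'time': 29.6, 'tool_pos': [576.88, -31.63, 205.25], 'tcp_rot': [179.99, -0.11, 176.21], 'ft_force': [0.0, 0.28, 1.3], 'finger_gap': 76.89, 'grip_force': 0.0}
```

{"api": "carry_out", "payload": {
  "increments": [0, 0, -0.06, 0, 0, 0, 0.8, 0.08, -0.1, -0.063, 0, 0, 0, 0.8, 0.2, -0.25, -0.063, 0, 0, 0, 0.8, 0.3, -0.37, -0.063, 0, 0, 0, 0.8, 0.365, -0.446, -0.063, 0, 0, 0, 0.8, 0.365, -0.446, -0.063, 0, 0, 0, 0.8, 0.365, -0.446, -0.063, 0, 0, 0, 0.8, 0.365, -0.446, -0.063, 0, 0, 0, 0.8, 0.365, -0.446, -0.063, 0, 0, 0, 0.8, 0.365, -0.446, -0.063, 0, 0, 0, 0.8]
}}

```text
time: 30.85
tool_pos: [420.5, -199.5, 229.9]
tcp_rot: [180.0, -0.0, 176.3]
ft_force: [0.4, 0.0, -0.1]
finger_gap: 76.7
grip_force: 0.0
```

```bash
python3 disc.py e; python3 - <<'E'
import cv2,numpy as np
from h import *
t=cv2.imread("pics/t_e.png")[145:275,185:325];s=cv2.imread("pics/s_e.png")[140:260,205:325]
f=lambda i,k:cv2.resize(i,k,interpolation=cv2.INTER_CUBIC)
cv2.imwrite("pics/e.png",np.hstack([f(t,(431,400)),f(s,(369,369)) if 0 else f(s,(369,400))]))
c=proj("top",[583.2,49.8,42])[0]
A=[cv2.warpPolar(cv2.cvtColor(cv2.imread(g),cv2.COLOR_BGR2GRAY),(60,1440),tuple(map(float,c)),60,cv2.INTER_CUBIC).astype(np.float32) for g in("pics/top0.png","pics/t_e.png")]
p,q=[np.ascontiguousarray(x[600:1200,18:54]) for x in A]
print("turn deg",cv2.phaseCorrelate(p,q,cv2.createHanningWindow(p.shape[::-1],cv2.CV_32F))[0][1]/4)
E
```

```text
tape [array([0.03, 0.42]), np.float64(1.02)] 4.502381
bottleframe [array([-0.05,  0.03]), np.float64(0.97)] 2.522446
mark [array([-0.05, -0.04]), np.float64(1.04)] 2.1833334
fixed ref [array([0.  , 0.01]), np.float64(1.0)] 3.104861
turn deg 0.015011220138788417
```

View pics/e.png

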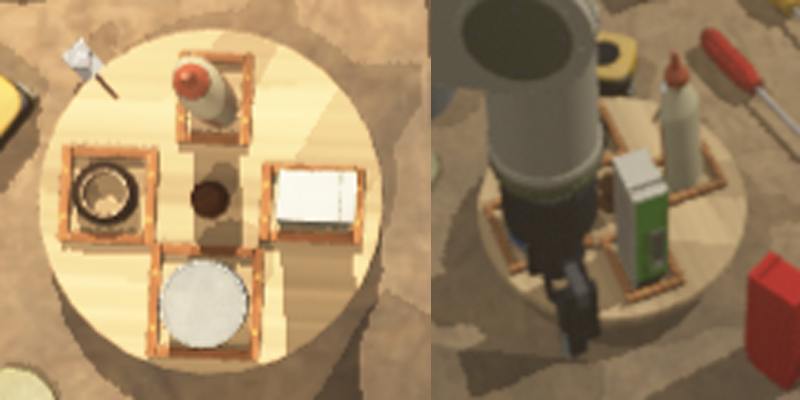

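The packet stands upright and square in the narrow frame (top at (316,197)), and the can is in the square frame (204,303). The mark is at the pointer (117,97), the measured turn is 0.015°, and the bottle and tape are in place. Handing in.

```bash
python3 -c "
from bench import order;print(order.hand_in())"
```

```text
the job is handed in; nothing more can be done
None
```

I swapped the can and the packet and handed the job in at about 31 s: the last camera pictures show each standing upright in its own frame, the packet squared up, and the carousel parked (measured turn about 0.02°).

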